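# Clamp a cigar mould in the bench press

## Robot

A 6-joint arm with a two-finger parallel gripper is mounted at the origin on the work surface. World frame = base frame: x ahead of the robot, y to its left, z up, the work surface at z = 0. Lengths are in m, angles in degrees, forces in N, time in s.
With the tool pointing down it reaches from about 0.35 to 0.875 m from the base axis. Payload 4.2 kg.
Tool frame: the origin (TCP) lies between the finger pads; the fingertips stand 8 mm ahead of it and the grasp point (between the pads) lies 11 mm behind it; z points along the fingers, y is the line along which they close (so a half turn about z gives the same grasp; the last joint's range is limited). The gripper opens to 87 mm and grips with 3 to 60 N. Pads are 19 mm wide; open, the fingers measure 117 mm over their backs; the gripper's body (75 mm by 190 mm) begins 51 mm behind the grasp point.
Start: joints at [-54.97, 22.042, 0.453, 0, -68.411, -14.817], TCP at [0.216, -0.586, 0.208] pointing down, gripper open.
Joint ranges: [-179.83, 179.83], [-69.29, 118.12], [-61.27, 80.66], [-181.25, 117.63], [-171.15, -9.14], [-177.46, 177.46]. Speed limits (degrees/s): [159.86, 159.86, 180, 180, 180, 180].

## Interface

Orientations are given as a 3x3 rotation matrix whose columns are the frame's x, y, z axes.
In Python, from station import sense, capture, camera_model, finish_job, find_in gives the robot as it stands. The module is installed in compiled form; this text tells all that it offers.
- The arm moves only by the tool arm_command, never from a script. Its argument "motion" is a list of rows, each a list of 7 numbers: the finger opening in mm, from 0 to 87, then the shift along the tool's x, y, z in mm, then the turn, a rotation vector about the tool's x, y, z in rad. In form: [[jaw, dx, dy, dz, rx, ry, rz], ...]. A call has 1 to 8 rows; each row shifts and turns the commanded pose from where the row before left it, along the tool's axes as they then stand; what a row does not reach is not made up. A row lasts 1/10 s, in which the tool goes at most 50 mm and 8.59 degrees, less where a joint would pass 70% of its speed; a pose out of reach is approached as far as the arm can. A call with a gripper value outside its range is refused whole. The fingers move at their own pace and stop on an object; the grip force is fixed at half the most. Time passes only in rows, so rows that do not move let the fingers close. It gives the time, the measured TCP pose, the force, the opening and the grip force at its end, in the units of the state.
- sense(): the state, without advancing time (a new reading comes with each control period).
- capture(name): name is "scene" or "top" or "wrist"; returns the picture (480x640x3 uint8, red, green, blue); there is no depth.
- camera_model(name): a dict with "fx", "fy", "cx", "cy" (pixels), "R" (3x3) and "t" (3): a world point X has camera coordinates R X + t. Camera axes: x right, y down, z forward; pixel columns grow to the right and rows downward; lengths in m; the calibration is good to about 2 mm. The wrist camera is an equidistant fisheye: a pixel r from the principal point sees the ray r / f radians off the axis. A picture is of the moment at which its call begins: read the wrist's pose just before it. camera_model takes no time and is no camera call; for the wrist camera it gives the pose at the moment of the call.
- finish_job(): hands the job in; it is judged then, once.
Trained networks look in the newest picture that a camera, given by its name, has taken for a name from the list of things; names that differ only in an ending like _2 or _b are one class to them, and where a whole thing is asked for, a point or a joint stands for the part that bears it (a point fixed in the world has none). Each returns a list of dicts, best first, with "p" (0 to 1); they miss things now and then, are a little off and sometimes report something else, mostly with a low value. They report only what shows in the picture. A call takes as long as a camera call. They do not tell look-alikes from the thing itself.
- find_in(target, camera): "location" ([row, column] in pixels, amid what is visible of it).
The state is a dict: "time_s": time; "joints": joint angles; "joint_velocities": joint speeds; "effort": joint torques, N m; "tcp_pos": TCP position; "ee_rot": TCP orientation; "wrist_force": force on the tool from outside, world axes, zero at the start; "moment": the same for the moment, N m; "gripper_width": opening from 0.0 (shut) to 1.0 (fully open); "gripper_force": force on a finger pad.
Only numpy, scipy, OpenCV 4.12 (cv2) and the standard library are available. Lean on these libraries where they do the work, as an engineer would, in place of code of your own. Each camera call takes 0.05 s, during which the arm holds its last target. There are 200 camera calls.

## Task

Clamp the wooden cigar mould in the bench press: swing the folding handle of the crank on top up until it stands upright, and crank clockwise (seen from above) until the crank goes clearly stiff and the mould is held firmly, without crushing it. Then fold the handle down flat over the crank arm again, leaving the press tight and the things lying around it where they are.

Things in the scene. Friction and masses are not known exactly. Their poses are not given: they have to be found in the camera images.
- press: Small fixed screw press. Origin at the centre of the underside of its grey base plate (180 x 200 x 25 mm); z up. Two columns (22 mm diameter, at 82 mm to either side along y) carry a grey top beam (55 mm along x, 200 mm along y, its top 173 mm above the bench). The crank turns on top of the beam about the vertical screw axis through the origin.
- platen: Dark steel plate 130 x 125 x 18 mm that the screw drives down, 5 mm per radian of cranking. Origin: centre of its underside, 119 mm above the bench at crank value 0. A sprung steel foot (68 mm wide) under it is screwed out by an amount that differs each time and is not told: neither platen height nor crank angle tells when the foot bears on the mould. Feel it.
- mould: Loose wooden mould block of two halves, 150 x 100 x 50 mm, 0.9 kg, lying on the press base under the platen, roughly aligned with the press. Origin at the centre of its underside.
- crank (a joint): Turn of the crank, rad; grows clockwise seen from above, lowers the platen, stays where left. Starts in -0.8 to 0.8; the foot meets the mould 2.7 to 6.5 rad further on. Level force at the upright grip, square to the arm, to keep it turning: about 3.5 N running free, then rising by about 1.4 N per further 0.2 rad. Firm is 4 to 7 N above the free force; 9 N above crushes the mould.
- handle (a joint): Fold of the crank handle, rad: 0 = lying flat over the crank arm and pointing towards the hub (its stop), 1.57 = standing upright (its other stop). Friction, about 1 to 2 N at the grip, keeps it where it is left.
- screw_axis (a point): Point on the vertical axis of the crank, 200 mm above the bench (on top of the crank arm).
- pivot (a point): The hinge of the folding handle near the end of the crank arm, 70 mm from the screw axis and 213 mm above the bench; it travels round with the crank. The hinge axis is level and square to the arm. The arm below is 12 mm wide with its top at 200 mm; two small cheeks of the hinge (24 mm across, 18 mm along the arm) reach up to 219 mm.
- grip (a point): Middle of the handle's black grip, on its centre line, 55 mm from the pivot (flat: 15 mm from the screw axis, 213 mm above the bench; upright: straight above the pivot, at 268 mm). The grip is a round sleeve about 19 mm in diameter, 66 mm long (18 to 84 mm from the pivot), that spins freely on the handle; 4 mm lie between it and the arm when flat.
- spare_mould: Bystander: a second mould, 150 x 100 x 50 mm, on the bench beside the press.
- bundle: Bystander: bundle of cigars in a paper band, 140 mm long, 68 mm high, beside the press.
- scissors: Bystander: orange-handled scissors lying in front of the press, 160 mm long, 9 mm high.
Not all that is in view belongs to the job. Leave any purple look-alike of the mould alone.

How it is judged (in metres and radians):
On the way, in this order (a step that is already met when the one before it is completed fails the run):
1. the handle stands upright (value of joint handle above 1.35 rad), for 0.2 s.
2. with the handle out, the crank has brought the press to bear firmly on the mould (contact force between platen and mould above 40 N and value of joint handle above 1.2 rad), for 0.3 s.
At the end, for the whole second after the job is handed in: The handle lies folded flat (within 0.15 rad), the press bears on the mould with more than 40 N, and the crank is at rest (value of joint handle below 0.15 rad and contact force between platen and mould above 40 N and velocity of joint crank between -0.1 and 0.1 rad/s); the robot touches nothing.
It fails at once if the mould is crushed (the press bears on it with more than 130 N) (contact force between platen and mould above 130 N).
It fails at once if the spare mould, the bundle or the scissors beside the press are moved more than 20 mm (distance of any of spare_mould, bundle, scissors from where it was at the start of the episode above 0.02 m).
It also fails if it takes over 72 s, if anything falls off the work surface, if the arm or the gripper's body presses on something with over 40 N, if the wrist force passes 120 N, or if a joint passes its speed limit or range.

## Working session

There is one attempt and no reset: what is moved stays moved. The work goes in short steps, Python scripts to look and compute and a tool call to move; the robot and the scene stay as the last step left them, time stands still between calls to the robot, and variables do not carry over. Pictures are saved under pics/ and viewed, at most 10 in all, crops included, and the job is handed in when it is done.

Besides the shell and the picture viewer there is one more tool, called after "Emit:" as a command line: name --pt "numbers of a row" for each row, then --argument value for the rest. arm_command: Moves the arm, as the interface text tells. Its arguments: {"type":"object","properties":{"motion":{"type":"array"}},"required":["motion"]}

```bash
mkdir -p pics; cat > h.py <<'E'
import numpy as np, cv2
from station import *
def ray(cam,rc):
    m=camera_model(cam); R=np.array(m['R']); t=np.array(m['t'])
    d=np.array([(rc[1]-m['cx'])/m['fx'],(rc[0]-m['cy'])/m['fy'],1.])
    if cam=='wrist':
        r=np.hypot(d[0],d[1]); d=np.array([*(d[:2]/r*np.sin(r)),np.cos(r)])
    return -R.T@t, R.T@d
def atz(cam,rc,z):
    o,d=ray(cam,rc); return o+d*(z-o[2])/d[2]
def proj(cam,X):
    m=camera_model(cam); c=np.array(m['R'])@X+np.array(m['t'])
    if cam=='wrist':
        r=np.hypot(c[0],c[1]);a=np.arctan2(r,c[2]);return np.array([m['cy']+m['fy']*a*c[1]/r,m['cx']+m['fx']*a*c[0]/r])
    return np.array([m['cy']+m['fy']*c[1]/c[2],m['cx']+m['fx']*c[0]/c[2]])
def save(cam,n):
    im=capture(cam); cv2.imwrite('pics/'+n,np.array(im)[:,:,::-1]); return np.array(im)
E
python3 - <<'E'
from h import *
for c in ['scene','top']:
    save(c,c+'0.png'); m=camera_model(c); print(c,m['fx'],-np.array(m['R']).T@np.array(m['t']))
    for n,z in [('press',.1),('crank',.2),('pivot',.213),('grip',.213),('handle',.213),('screw_axis',.2),('mould',.05),('spare_mould',.05),('bundle',.05),('scissors',.005)]:
        for f in find_in(n,c)[:3]:
            print(n,np.round(f['location']),round(f['p'],2),np.round(atz(c,f['location'],z),3))
s=sense();print(s['time_s'],s['tcp_pos'],np.round(s['ee_rot'],3),s['wrist_force'])
E
```

```text
scene 468.12963256848576 [ 1.13436252 -0.29604435  0.67542739]
press [283. 288.] 0.78 [ 0.585 -0.072  0.1  ]
crank [230. 282.] 0.57 [ 0.563 -0.067  0.2  ]
pivot [230. 282.] 0.92 [ 0.58  -0.074  0.213]
grip [219. 282.] 0.61 [ 0.551 -0.06   0.213]
handle [221. 283.] 0.85 [ 0.558 -0.062  0.213]
screw_axis [281. 286.] 0.93 [ 0.675 -0.112  0.2  ]
mould [317. 288.] 0.69 [ 0.616 -0.088  0.05 ]
mould [425. 162.] 0.64 [ 0.715 -0.334  0.05 ]
spare_mould [299. 390.] 0.87 [0.666 0.093 0.05 ]
bundle [312. 190.] 0.88 [ 0.523 -0.238  0.05 ]
bundle [278. 285.] 0.55 [ 0.525 -0.052  0.05 ]
top 498.4387994889258 [ 4.57593591e-01 -8.59628133e-04  1.27962258e+00]
press [229. 354.] 0.74 [ 0.569 -0.064  0.1  ]
crank [233. 354.] 0.98 [ 0.55  -0.058  0.2  ]
pivot [231. 353.] 0.95 [ 0.554 -0.055  0.213]
pivot [230. 356.] 0.39 [ 0.555 -0.061  0.213]
grip [236. 354.] 0.53 [ 0.542 -0.056  0.213]
grip [294. 350.] 0.16 [ 0.42  -0.044  0.213]
handle [236. 356.] 0.8 [ 0.541 -0.06   0.213]
screw_axis [232. 355.] 0.73 [ 0.553 -0.06   0.2  ]
screw_axis [230. 354.] 0.66 [ 0.557 -0.059  0.2  ]
screw_axis [257. 425.] 0.48 [ 0.494 -0.209  0.2  ]
mould [176. 457.] 0.88 [ 0.697 -0.327  0.05 ]
mould [259. 343.] 0.51 [ 0.499 -0.037  0.05 ]
mould [230. 354.] 0.23 [ 0.57  -0.066  0.05 ]
spare_mould [206. 279.] 0.64 [0.636 0.118 0.05 ]
spare_mould [232. 354.] 0.53 [ 0.566 -0.066  0.05 ]
bundle [260. 419.] 0.76 [ 0.493 -0.224  0.05 ]
scissors [296. 349.] 0.93 [ 0.407 -0.052  0.005]
scissors [208. 280.] 0.62 [0.637 0.12  0.005]
1.1 [ 0.21597283 -0.58649584  0.20844208] [[-0.938 -0.346 -0.   ]
 [-0.346  0.938 -0.   ]
 [ 0.    -0.    -1.   ]] [0.26859033 0.03753236 0.02934236]
```

```bash
python3 - <<'E'
import cv2
a=cv2.imread('pics/scene0.png')[170:410,130:450]; b=cv2.imread('pics/top0.png')[140:320,250:490]
a=cv2.resize(a,(800,600)) ; b=cv2.resize(b,(800,600),interpolation=cv2.INTER_CUBIC)
cv2.imwrite('pics/a.png',a);cv2.imwrite('pics/b.png',b)
E
```

```text
(no output)
```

View pics/a.png

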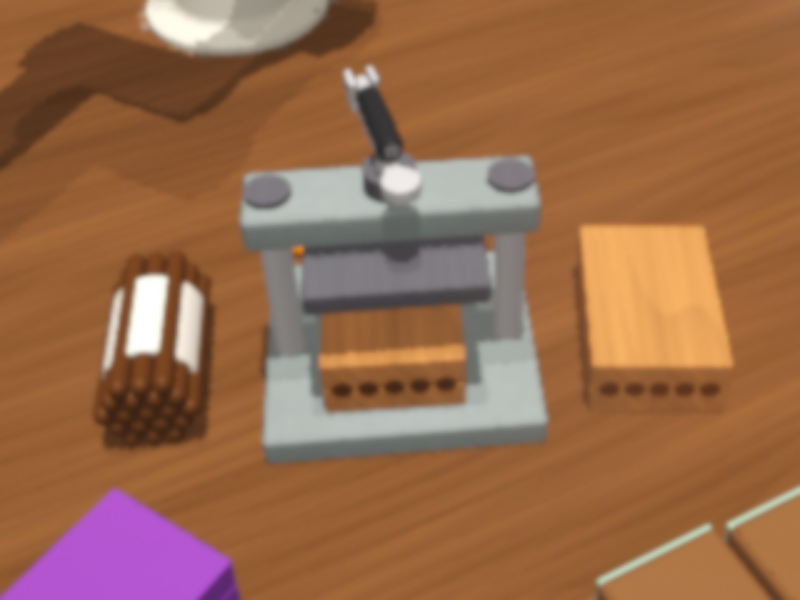

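View pics/b.png

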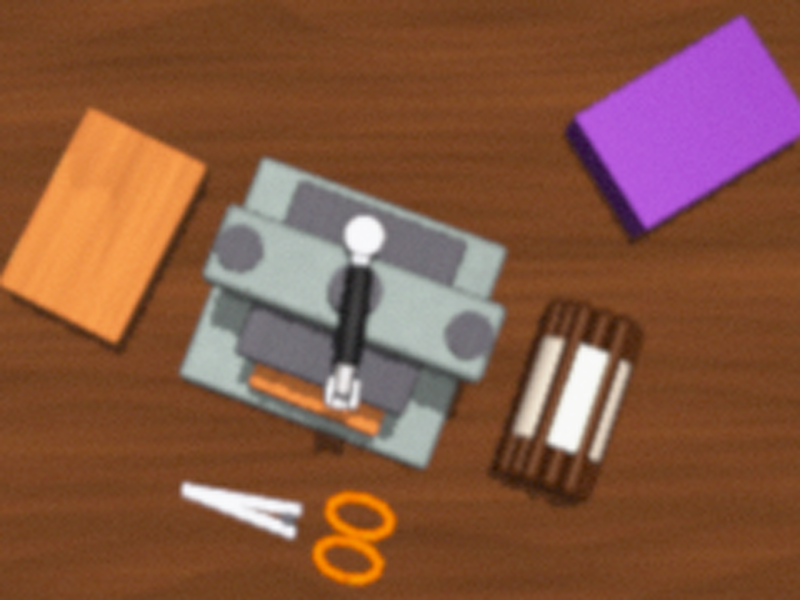

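The real mould is the wooden one inside the press. The bench one at top px (206,279) is the spare, and the purple one at (176,457) is the look-alike. The crank points towards the robot, with its pivot at about top px (257,353) and its hub at (227,356). There is a white disc at (210,359), and I'll triangulate it to see what it belongs to.

```bash
python3 - <<'E'
from h import *
T=lambda u,v:(140+.3*v,250+.3*u); S=lambda u,v:(170+.4*v,130+.4*u)
ax=atz('top',T(355,291),.175); print('axis by caps',ax, 'hub',atz('top',T(355,292),.195))
c1,c2=atz('top',T(240,247),.175),atz('top',T(470,333),.175); print('caps dist',np.linalg.norm(c1-c2),(c1+c2)/2)
p=atz('top',T(343,390),.213); print('pivot',p,np.linalg.norm((p-ax)[:2]))
print('scene: caps',(atz('scene',S(267,190),.175)+atz('scene',S(511,174),.175))/2,'pivot',atz('scene',S(361,83),.215))
def tri(a,b):
    o1,d1=ray('top',a);o2,d2=ray('scene',b)
    A=np.c_[d1,-d2]; s=np.linalg.lstsq(A,o2-o1,rcond=None)[0]; return o1+d1*s[0],o2+d2*s[1]
print('disc',tri(T(363,235),S(402,183)))
print('gripend',tri(T(360,265),S(393,150)))
print('pivot',tri(T(343,390),S(361,83)))
E
```

```text
axis by caps [ 0.56490778 -0.06550545  0.175     ] hub [ 0.56230661 -0.06431273  0.195     ]
caps dist 0.16366273467553 [ 0.56567381 -0.06529506  0.175     ]
pivot [ 0.49768037 -0.05343844  0.213     ] 0.06830181478741594
scene: caps [ 0.56862241 -0.06346053  0.175     ] pivot [ 0.5063536  -0.05437855  0.215     ]
disc (array([ 0.59926257, -0.0705848 ,  0.19891147]), array([ 0.60031264, -0.06816282,  0.19889286]))
gripend (array([ 0.57830095, -0.06725493,  0.2100953 ]), array([ 0.57958132, -0.06427186,  0.21005461]))
pivot (array([ 0.49781317, -0.05361264,  0.20946631]), array([ 0.49870514, -0.05143533,  0.2093925 ]))
```

The disc is a counterweight on the arm (z≈0.199), so the grip has no knob. Axis ≈ (0.566,-0.0645) and pivot ≈ (0.497,-0.053), 70 mm apart as given. I'll move above the grip.

Emit:
arm_command --pt "87 -31.4 23.3 -10 0 0 0" --pt "87 -31.4 23.3 -10 0 0 0" --pt "87 -31.4 23.3 -10 0 0 0" --pt "87 -31.4 23.3 -10 0 0 0" --pt "87 -31.4 23.3 -10 0 0 0" --pt "87 -31.4 23.3 -10 0 0 0" --pt "87 -31.4 23.3 -10 0 0 0" --pt "87 -31.4 23.3 -10 0 0 0"

```text
time_s: 1.9
tcp_pos: [0.3879, -0.3233, 0.2892]
ee_rot: [[-0.938, -0.346, 0.001], [-0.346, 0.938, -0.0], [-0.001, -0.001, -1.0]]
wrist_force: [1.1, -1.4, -0.1]
gripper_width: 1.0
gripper_force: 0.0
```

Emit:
arm_command --pt "87 -31.4 23.3 -5 0 0 0" --pt "87 -31.4 23.3 -5 0 0 0" --pt "87 -31.4 23.3 -5 0 0 0" --pt "87 -31.4 23.3 -5 0 0 0" --pt "87 -31.4 23.3 -5 0 0 0" --pt "87 -31.4 23.3 -5 0 0 0" --pt "87 -31.4 23.3 0 0 0 0" --pt "87 -31.4 23.3 0 0 0 0"

```text
time_s: 2.7
tcp_pos: [0.5593, -0.0615, 0.3189]
ee_rot: [[-0.938, -0.346, 0.001], [-0.346, 0.938, 0.0], [-0.001, -0.0, -1.0]]
wrist_force: [0.8, -0.3, -0.4]
gripper_width: 0.999
gripper_force: 0.0
```

Emit:
arm_command --pt "87 0 0 0 0 0 0.13" --pt "87 0 0 0 0 0 0.13" --pt "87 0 0 0 0 0 0.13" --pt "87 0 0 0 0 0 0.13" --pt "87 0 0 0 0 0 0" --pt "87 0 0 0 0 0 0"

```text
time_s: 3.3
tcp_pos: [0.5586, -0.0631, 0.3185]
ee_rot: [[-0.986, 0.164, 0.0], [0.164, 0.986, 0.0], [-0.0, 0.0, -1.0]]
wrist_force: [-0.5, 0.8, 0.0]
gripper_width: 1.0
gripper_force: 0.0
```

```bash
python3 - <<'E'
from h import *
s=sense();print(s['time_s'],s['tcp_pos'],np.round(s['ee_rot'],3),s['wrist_force'],s['joints'])
im=save('wrist','w0.png')
for n,z in [('pivot',.213),('grip',.213),('screw_axis',.2),('handle',.213)]:
    for f in find_in(n,'wrist')[:2]: print(n,np.round(f['location']),round(f['p'],2),np.round(atz('wrist',f['location'],z),3))
for X in ([.497,-.053,.213],[.566,-.0645,.2],[.58,-.067,.213]): print(proj('wrist',np.array(X)))
E
```

```text
3.3 [ 0.55858687 -0.06306936  0.31849521] [[-0.986  0.164  0.   ]
 [ 0.164  0.986  0.   ]
 [-0.     0.    -1.   ]] [-0.52571119  0.82581317  0.04892075] [ 1.00735245e+01  1.26218293e+01  2.68435612e+00  9.29167151e-05
 -8.00565579e+01 -1.09499803e+02]
pivot [227. 325.] 0.89 [ 0.549 -0.06   0.213]
pivot [217. 327.] 0.52 [ 0.542 -0.057  0.213]
grip [214. 324.] 0.78 [ 0.539 -0.059  0.213]
screw_axis [219. 323.] 0.57 [ 0.546 -0.061  0.2  ]
handle [219. 325.] 0.77 [ 0.543 -0.059  0.213]
[158.82812247 323.09187313]
[243.18792004 323.19193646]
[264.76770471 323.03904026]
```

View pics/w0.png

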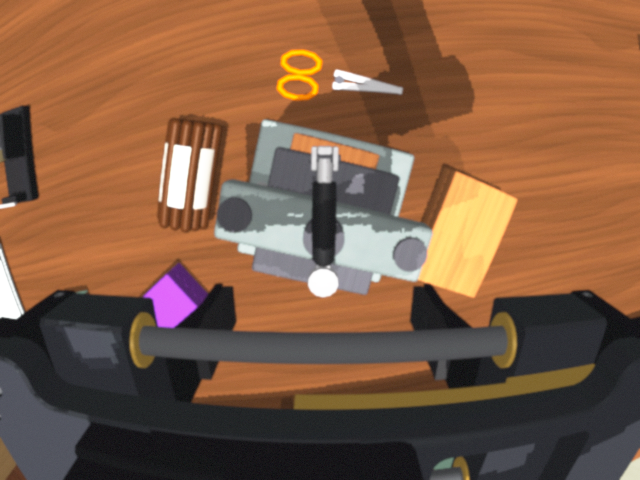

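The wrist view agrees with the estimates to within 2 mm: pivot at (157,325), hub at (241,323), and the grip running straight down the picture. Next I'll descend and grip.

Emit:
arm_command --pt "50 0 0 20 0 0 0" --pt "50 0 0 20 0 0 0" --pt "50 0 0 20 0 0 0" --pt "50 0 0 20 0 0 0" --pt "50 0 0 15 0 0 0" --pt "50 0 0 10 0 0 0" --pt "50 0 0 0 0 0 0" --pt "40 0 0 0 0 0 0"

```text
time_s: 4.35
tcp_pos: [0.5591, -0.0631, 0.2141]
ee_rot: [[-0.986, 0.166, 0.001], [0.166, 0.986, -0.0], [-0.001, -0.0, -1.0]]
wrist_force: [0.2, -0.0, 0.0]
gripper_width: 0.544
gripper_force: 0.0
```

Emit:
arm_command --pt "0 0 0 0 0 0 0" --pt "0 0 0 0 0 0 0" --pt "0 0 0 0 0 0 0" --pt "0 0 0 0 0 0 0" --pt "0 0 0 0 0 0 0" --pt "0 0 0 0 0 0 0"

```text
time_s: 4.95
tcp_pos: [0.5586, -0.0631, 0.2135]
ee_rot: [[-0.986, 0.166, 0.0], [0.166, 0.986, -0.0], [-0.0, -0.0, -1.0]]
wrist_force: [0.2, 0.5, 1.1]
gripper_width: 0.045
gripper_force: 0.0
```

```bash
python3 - <<'E'
from h import *
im=save('scene','s1.png'); w=save('wrist','w1.png')
a=cv2.resize(im[130:290,210:370,::-1],(400,400),interpolation=cv2.INTER_CUBIC);b=cv2.resize(w[100:400,170:470,::-1],(400,400))
cv2.imwrite('pics/c.png',np.hstack([a,b])); s=sense(); print(s['gripper_width'],s['gripper_force'])
E
```

```text
0.016975128481565138 0.0
```

View pics/c.png

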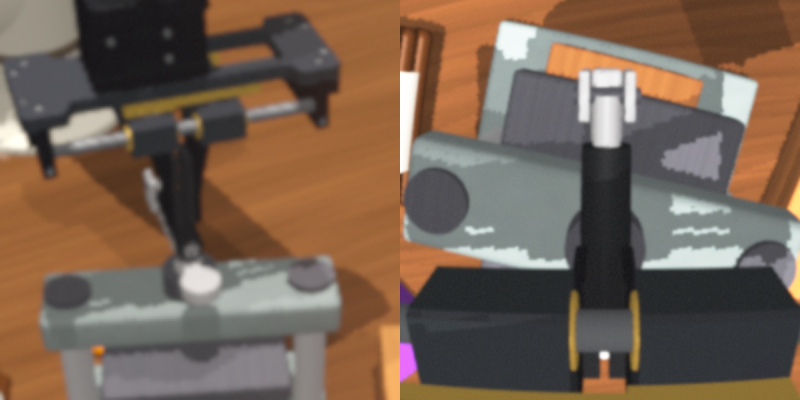

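```bash
python3 - <<'E'
from h import *
s=sense();R=np.array(s['ee_rot']);t=np.array(s['tcp_pos'])
w=cv2.imread('pics/w1.png');sc=cv2.imread('pics/s1.png')
for n,X,c in [('tip',t+R[:,2]*.008,(0,255,0)),('gp',t-R[:,2]*.011,(0,255,255)),('tip+y',t+R@[0,.0095,.008],(0,255,0)),('gripend',np.array([.58,-.067,.213]),(0,0,255)),('mid',np.array([.551,-.062,.2225]),(255,0,255))]:
    for cam,im in (('wrist',w),('scene',sc)):
        p=proj(cam,X);print(n,cam,np.round(p,1)); 
a=cv2.resize(sc[160:260,250:330],(480,600),interpolation=cv2.INTER_CUBIC)
cv2.imwrite('pics/d.png',a)
E
```

```text
tip wrist [288.4 323.8]
tip scene [225.2 282.7]
gp wrist [303.8 324. ]
gp scene [215.9 282. ]
tip+y wrist [288.4 341.5]
tip+y scene [224.  288.2]
gripend wrist [330.5 323.2]
gripend scene [229.2 285.7]
mid wrist [287.9 323.5]
mid scene [214.3 280.8]
```

View pics/d.png

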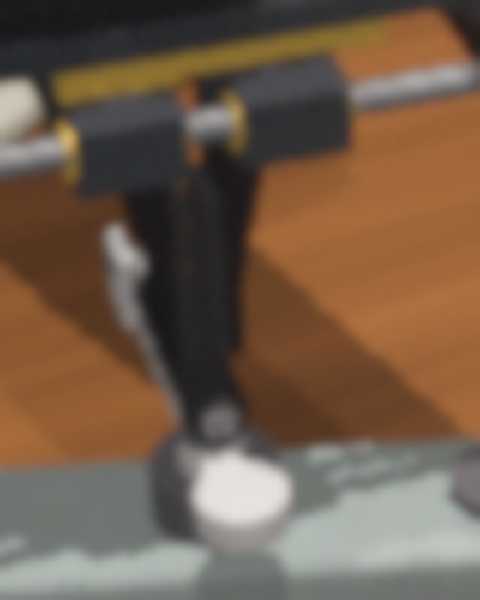

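The fingertips seem to have closed at or above the top of the grip instead of around it. I'll open, shift 15 mm towards the pivot to clear the hub, go down so the grasp point sits on the grip axis, and close again.

Emit:
arm_command --pt "50 0 0 0 0 0 0" --pt "50 0 0 0 0 0 0" --pt "50 0 0 0 0 0 0" --pt "50 0 0 0 0 0 0" --pt "50 7.5 0 0 0 0 0" --pt "50 7.5 0 3.5 0 0 0" --pt "50 0 0 4 0 0 0" --pt "50 0 0 4 0 0 0"

```text
time_s: 5.85
tcp_pos: [0.5435, -0.0605, 0.2017]
ee_rot: [[-0.986, 0.166, 0.0], [0.166, 0.986, 0.0], [-0.0, 0.0, -1.0]]
wrist_force: [0.1, -0.2, -0.3]
gripper_width: 0.562
gripper_force: 0.0
```

Emit:
arm_command --pt "50 0 0 0 0 0 0" --pt "0 0 0 0 0 0 0" --pt "0 0 0 0 0 0 0" --pt "0 0 0 0 0 0 0" --pt "0 0 0 0 0 0 0" --pt "0 0 0 0 0 0 0" --pt "0 0 0 0 0 0 0"

```text
time_s: 6.55
tcp_pos: [0.544, -0.0601, 0.202]
ee_rot: [[-0.986, 0.166, 0.001], [0.166, 0.986, 0.001], [-0.0, 0.001, -1.0]]
wrist_force: [0.0, 1.7, -0.5]
gripper_width: 0.185
gripper_force: 29.0
```

Emit:
arm_command --pt "0 0.9 0 -9.3 0 0 0" --pt "0 2.7 0 -8.9 0 0 0" --pt "0 4.4 0 -8.2 0 0 0" --pt "0 5.9 0 -7.2 0 0 0"

```text
time_s: 6.95
tcp_pos: [0.5299, -0.0584, 0.2369]
ee_rot: [[-0.986, 0.167, 0.001], [0.167, 0.986, -0.0], [-0.001, -0.0, -1.0]]
wrist_force: [0.1, -0.2, -0.1]
gripper_width: 0.006
gripper_force: 0.0
```

```bash
python3 - <<'E'
from h import *
s=sense();print(s['tcp_pos'],s['wrist_force'],s['moment'],s['gripper_width'],s['gripper_force'])
im=save('scene','s2.png');w=save('wrist','w2.png')
a=cv2.resize(im[130:290,210:370,::-1],(400,400),interpolation=cv2.INTER_CUBIC);b=cv2.resize(w[100:400,170:470,::-1],(400,400))
cv2.imwrite('pics/e.png',np.hstack([a,b]))
E
```

```text
[ 0.52985688 -0.05842424  0.23689047] [ 0.05533516 -0.22807463 -0.11024538] [-0.03572774  0.01944983 -0.00397198] 0.005769721925914706 0.0
```

View pics/e.png

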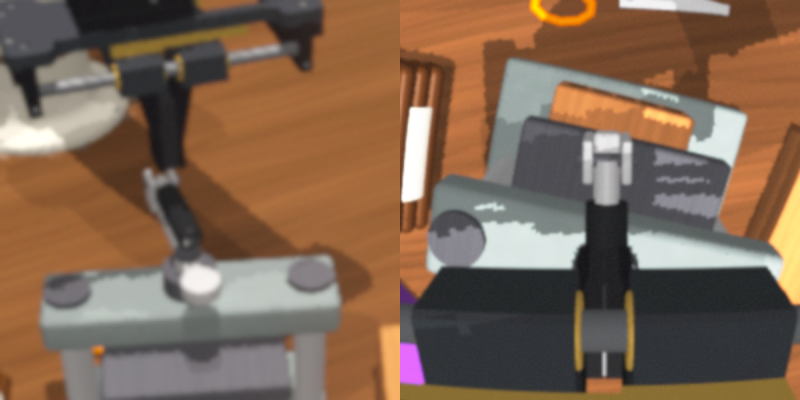

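```bash
python3 - <<'E'
from h import *
s=sense();R=np.array(s['ee_rot']);t=np.array(s['tcp_pos'])
for k in (-20,-11,0,8):
    for x in (-.0095,.0095):
        p=proj('scene',t+R@[x,0,k/1000]); print(k,x,'crop uv',np.round([(p[1]-210)/.4,(p[0]-130)/.4],1))
im=cv2.imread('pics/s2.png'); g=im.mean(2)
for c in range(270,286,2): print(c,g[184:216,c].astype(int))
E
```

```text
-20 -0.0095 crop uv [169.3 156.5]
-20 0.0095 crop uv [162.1 141.6]
-11 -0.0095 crop uv [170.1 168.1]
-11 0.0095 crop uv [163.  153.1]
0 -0.0095 crop uv [171.2 182.1]
0 0.0095 crop uv [164.1 166.9]
8 -0.0095 crop uv [172.  192.1]
8 0.0095 crop uv [164.9 176.8]
270 [ 32  32  34  36  37  39  42  44  47  52  53  55  65  92 119 130 134 140
 145 140 130 124 123 122 122 120 117 113 108  99  86  73]
272 [ 27  25  25  25  25  25  24  25  27  29  32  39  48  57  65  80 102 123
 136 132 116  97  84  82  83  87  96 109 117 117 107  90]
274 [ 32  32  30  30  29  29  28  27  28  29  28  28  28  35  52  86 119 138
 140 125  92  56  37  33  34  36  39  48  61  75  89 100]
276 [ 37  38  37  37  36  36  36  36  36  36  36  37  38  55  77  95 111 124
 123  96  58  38  33  33  33  33  32  32  32  33  37  46]
278 [ 37  37  37  37  38  37  37  37  38  37  37  39  51  85 117 131 131 123
 110  80  49  35  32  33  33  33  33  35  38  42  44  43]
280 [ 34  36  35  36  35  35  35  36  35  36  36  39  47  65  85 102 116 123
 116  94  67  45  36  34  32  34  34  37  42  47  49  49]
282 [37 39 41 42 40 40 37 35 34 33 31 34 44 56 67 72 75 78 78 75 71 64 58 50
 44 38 36 38 42 47 49 51]
284 [82 88 91 91 89 85 80 79 75 66 57 56 58 66 71 71 72 73 73 72 72 71 70 68
 64 60 57 50 42 40 45 49]
```

The scene picture shows the fingertips about 12 mm behind the TCP when closed, which explains both slips. I'll use that offset and regrip at 57 mm from the pivot, with the TCP near z=0.186.

Emit:
arm_command --pt "50 -8 0 0 0 0 0" --pt "50 -8 0 0 0 0 0" --pt "50 -7.5 0 0 0 0 0" --pt "50 0 0 0 0 0 0" --pt "50 0 0 0 0 0 0" --pt "50 0 0 15 0 0 0" --pt "50 0 0 15 0 0 0" --pt "50 0 0 0 0 0 0"

```text
time_s: 7.85
tcp_pos: [0.5516, -0.0622, 0.2033]
ee_rot: [[-0.986, 0.167, -0.005], [0.167, 0.986, -0.0], [0.005, -0.001, -1.0]]
wrist_force: [-0.6, 0.0, -0.4]
gripper_width: 0.558
gripper_force: 0.0
```

Emit:
arm_command --pt "50 0 0 5 0 0 0" --pt "50 0 0 5 0 0 0" --pt "50 0 0 5 0 0 0" --pt "50 0 0 5 0 0 0" --pt "50 0 0 0 0 0 0"

```text
time_s: 8.35
tcp_pos: [0.5528, -0.0622, 0.1848]
ee_rot: [[-0.986, 0.167, -0.001], [0.167, 0.986, -0.0], [0.001, -0.0, -1.0]]
wrist_force: [-0.1, -0.6, 0.1]
gripper_width: 0.573
gripper_force: 0.0
```

Emit:
arm_command --pt "0 0 0 0 0 0 0" --pt "0 0 0 0 0 0 0" --pt "0 0 0 0 0 0 0" --pt "0 0 0 0 0 0 0" --pt "0 0 0 0 0 0 0" --pt "0 0 0 0 0 0 0"

```text
time_s: 8.95
tcp_pos: [0.5535, -0.0618, 0.1856]
ee_rot: [[-0.986, 0.167, 0.0], [0.167, 0.986, 0.001], [-0.0, 0.001, -1.0]]
wrist_force: [-0.3, 1.6, 0.0]
gripper_width: 0.204
gripper_force: 30.0
```

Emit:
arm_command --pt "0 1.1 0 -11.1 0 0 0" --pt "0 3.3 0 -10.7 0 0 0"

```text
time_s: 9.15
tcp_pos: [0.5475, -0.0608, 0.2063]
ee_rot: [[-0.986, 0.167, -0.004], [0.167, 0.986, 0.001], [0.005, 0.001, -1.0]]
wrist_force: [-1.6, 4.6, -6.9]
gripper_width: 0.201
gripper_force: 30.0
```

Emit:
arm_command --pt "0 5.2 0 -9.9 0 0 0" --pt "0 7.1 0 -8.6 0 0 0" --pt "0 8.6 0 -7.1 0 0 0"

```text
time_s: 9.45
tcp_pos: [0.5273, -0.0572, 0.2326]
ee_rot: [[-0.986, 0.167, -0.001], [0.167, 0.986, 0.001], [0.001, 0.001, -1.0]]
wrist_force: [0.9, 3.7, -11.8]
gripper_width: 0.203
gripper_force: 30.0
```

Emit:
arm_command --pt "0 9.9 0 -5.2 0 0 0" --pt "0 10.7 0 -3.3 0 0 0" --pt "0 11.1 0 -1.1 0 0 0" --pt "0 0 0 0 0 0 0"

```text
time_s: 9.85
tcp_pos: [0.4978, -0.0521, 0.2444]
ee_rot: [[-0.986, 0.165, 0.006], [0.165, 0.986, 0.001], [-0.006, 0.002, -1.0]]
wrist_force: [3.1, 5.0, -6.2]
gripper_width: 0.201
gripper_force: 30.0
```

Emit:
arm_command --pt "0 2 0 0 0 0 0" --pt "0 0 0 0 0 0 0"

```text
time_s: 10.05
tcp_pos: [0.4973, -0.052, 0.2444]
ee_rot: [[-0.986, 0.165, 0.008], [0.165, 0.986, 0.0], [-0.008, 0.002, -1.0]]
wrist_force: [3.3, 4.0, -9.1]
gripper_width: 0.201
gripper_force: 30.0
```

```bash
python3 - <<'E'
from h import *
s=sense();print(s['time_s'],s['tcp_pos'],s['wrist_force'],s['moment'],s['gripper_width'],s['gripper_force'],s['joints'])
im=save('scene','s3.png');w=save('wrist','w3.png')
a=cv2.resize(im[130:290,210:370,::-1],(400,400),interpolation=cv2.INTER_CUBIC);b=cv2.resize(w[100:400,170:470,::-1],(400,400))
cv2.imwrite('pics/f.png',np.hstack([a,b]))
E
```

```text
10.05 [ 0.49725689 -0.05199657  0.24440853] [ 3.30526456  3.99886952 -9.0555377 ] [ 1.1816485  -1.60778126  0.03225288] 0.20127455751404583 29.999180934391916 [ 1.27201437e+01  8.02237096e+00 -1.35691121e+01  7.92803235e-02
 -6.79648618e+01 -1.12272139e+02]
```

View pics/f.png

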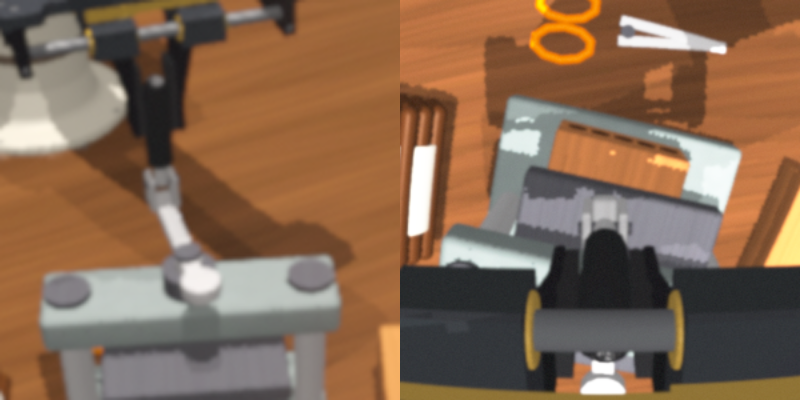

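The handle stands upright between the fingers (grip at crop (158,120), pivot at (160,185)). Next come the crank increments in tool axes.

```bash
python3 - <<'E'
import numpy as np
for st,a0,a1 in ((.2,0,2.4),(.1,2.4,7.4)):
    a=np.arange(a0,a1+1e-6,st); d=70*np.diff(np.c_[np.cos(a),np.sin(a)],axis=0)
    print(st,a0,[tuple(float(v) for v in np.round(x,1)) for x in d])
E
```

```text
0.2 0 [(-1.4, 13.9), (-4.1, 13.4), (-6.7, 12.3), (-9.0, 10.7), (-10.9, 8.7), (-12.5, 6.3), (-13.5, 3.7), (-13.9, 1.0), (-13.9, -1.8), (-13.2, -4.5), (-12.1, -7.1), (-10.4, -9.3)]
0.1 2.4 [(-4.5, -5.4), (-3.9, -5.8), (-3.3, -6.2), (-2.7, -6.5), (-2.0, -6.7), (-1.3, -6.9), (-0.6, -7.0), (0.1, -7.0), (0.8, -7.0), (1.4, -6.8), (2.1, -6.7), (2.8, -6.4), (3.4, -6.1), (4.0, -5.7), (4.6, -5.3), (5.1, -4.8), (5.5, -4.3), (5.9, -3.7), (6.3, -3.1), (6.5, -2.5), (6.8, -1.8), (6.9, -1.1), (7.0, -0.4), (7.0, 0.3), (6.9, 1.0), (6.8, 1.6), (6.6, 2.3), (6.3, 3.0), (6.0, 3.6), (5.6, 4.2), (5.2, 4.7), (4.7, 5.2), (4.1, 5.6), (3.6, 6.0), (2.9, 6.4), (2.3, 6.6), (1.6, 6.8), (0.9, 6.9), (0.2, 7.0), (-0.5, 7.0), (-1.2, 6.9), (-1.8, 6.7), (-2.5, 6.5), (-3.1, 6.2), (-3.8, 5.9), (-4.3, 5.5), (-4.9, 5.0), (-5.3, 4.5), (-5.8, 4.0), (-6.1, 3.4)]
```

Emit:
arm_command --pt "0 -1 0 2 0 0 0" --pt "0 0 0 0 0 0 0"

```text
time_s: 10.35
tcp_pos: [0.4984, -0.0523, 0.2442]
ee_rot: [[-0.986, 0.165, 0.008], [0.165, 0.986, -0.0], [-0.008, 0.001, -1.0]]
wrist_force: [1.5, 5.3, -0.5]
gripper_width: 0.205
gripper_force: 30.0
```

Emit:
arm_command --pt "0 -1.4 13.9 0 0 0 0" --pt "0 -4.1 13.4 0 0 0 0" --pt "0 -6.7 12.3 0 0 0 0" --pt "0 -9 10.7 0 0 0 0"

```text
time_s: 10.75
tcp_pos: [0.5258, -0.0062, 0.244]
ee_rot: [[-0.986, 0.166, 0.003], [0.166, 0.986, -0.001], [-0.003, -0.001, -1.0]]
wrist_force: [-5.1, -0.7, 8.0]
gripper_width: 0.202
gripper_force: 30.0
```

```bash
cat > f.py <<'E'
from h import *
s=sense();A=np.array([.566,-.0645]);p=np.array(s['tcp_pos'])[:2]-A;f=np.array(s['wrist_force'])
ph=np.arctan2(p[1],p[0]);r=np.linalg.norm(p);er=p/r;et=np.array([er[1],-er[0]])
print('t',round(s['time_s'],2),'alpha',round((np.radians(169.7)-ph)%(2*np.pi),3),'r',round(r*1000,1),'z',round(s['tcp_pos'][2],4),'drive F',round(-f[:2]@et,2),'radial',round(f[:2]@er,2),'fz',round(f[2],2),'w',round(s['gripper_width'],3))
E
python3 f.py
```

```text
t 10.75 alpha 0.788 r 70.8 z 0.244 drive F 4.57 radial 2.3 fz 8.05 w 0.202
```

Emit:
arm_command --pt "0 -10.9 8.7 -0.5 0 0 0" --pt "0 -12.5 6.3 -0.5 0 0 0" --pt "0 -13.5 3.7 0 0 0 0" --pt "0 -13.9 1 0 0 0 0"

```text
time_s: 11.15
tcp_pos: [0.5791, 0.0047, 0.2441]
ee_rot: [[-0.986, 0.165, 0.001], [0.165, 0.986, -0.002], [-0.001, -0.002, -1.0]]
wrist_force: [-4.4, -2.8, 4.3]
gripper_width: 0.205
gripper_force: 30.0
```

```bash
python3 f.py
```

```text
t 11.15 alpha 1.578 r 70.4 z 0.2441 drive F 3.84 radial -3.54 fz 4.33 w 0.205
```

Emit:
arm_command --pt "0 -13.9 -1.8 0 0 0 0" --pt "0 -13.2 -4.5 0 0 0 0" --pt "0 -12.1 -7.1 0 0 0 0" --pt "0 -10.4 -9.3 0 0 0 0"

```text
time_s: 11.55
tcp_pos: [0.6221, -0.0273, 0.244]
ee_rot: [[-0.986, 0.165, -0.005], [0.165, 0.986, -0.004], [0.004, -0.005, -1.0]]
wrist_force: [-9.2, -2.0, 8.4]
gripper_width: 0.201
gripper_force: 30.0
```

```bash
python3 f.py
```

```text
t 11.55 alpha 2.377 r 67.3 z 0.244 drive F 3.42 radial -8.77 fz 8.42 w 0.201
```

Emit:
arm_command --pt "0 -3 -5.9 -0.5 0 0 0" --pt "0 -2.4 -6.3 -0.5 0 0 0" --pt "0 -3.3 -6.2 0 0 0 0" --pt "0 -2.7 -6.5 0 0 0 0"

```text
time_s: 11.95
tcp_pos: [0.6308, -0.0524, 0.2441]
ee_rot: [[-0.986, 0.165, 0.0], [0.165, 0.986, -0.001], [-0.0, -0.001, -1.0]]
wrist_force: [-5.3, 3.1, 5.8]
gripper_width: 0.205
gripper_force: 30.0
```

```bash
sed -i 's/\[.566,-.0645\]/[.563,-.065]/' f.py; python3 f.py
```

```text
t 11.95 alpha 2.778 r 69.0 z 0.2441 drive F 3.97 radial -4.65 fz 5.84 w 0.205
```

Emit:
arm_command --pt "0 -1.3 -6.7 -0.5 0 0 0" --pt "0 -0.6 -6.9 -0.5 0 0 0" --pt "0 -0.6 -7 0 0 0 0" --pt "0 0.1 -7 0 0 0 0" --pt "0 0.8 -7 0 0 0 0"

```text
time_s: 12.45
tcp_pos: [0.6273, -0.0873, 0.2441]
ee_rot: [[-0.986, 0.166, 0.002], [0.166, 0.986, 0.0], [-0.002, 0.0, -1.0]]
wrist_force: [-1.0, 4.1, 4.5]
gripper_width: 0.201
gripper_force: 30.0
```

```bash
python3 f.py
```

```text
t 12.45 alpha 3.295 r 68.0 z 0.2441 drive F 3.52 radial -2.32 fz 4.48 w 0.201
```

Emit:
arm_command --pt "0 1.4 -6.8 0 0 0 0" --pt "0 2.1 -6.7 0 0 0 0" --pt "0 2.8 -6.4 0 0 0 0" --pt "0 3.4 -6.1 0 0 0 0" --pt "0 4 -5.7 0 0 0 0"

```text
time_s: 12.95
tcp_pos: [0.6081, -0.1158, 0.244]
ee_rot: [[-0.986, 0.166, 0.002], [0.166, 0.986, 0.001], [-0.001, 0.001, -1.0]]
wrist_force: [-2.0, 6.8, 6.3]
gripper_width: 0.208
gripper_force: 30.0
```

```bash
python3 f.py
```

```text
t 12.95 alpha 3.806 r 67.9 z 0.244 drive F 3.07 radial -6.43 fz 6.33 w 0.208
```

Emit:
arm_command --pt "0 5.2 -4.8 0 0 0 0" --pt "0 5.7 -4.3 0 0 0 0" --pt "0 5.5 -4.3 0 0 0 0" --pt "0 5.9 -3.7 0 0 0 0" --pt "0 6.3 -3.1 0 0 0 0"

```text
time_s: 13.45
tcp_pos: [0.5767, -0.1316, 0.2441]
ee_rot: [[-0.986, 0.167, 0.002], [0.167, 0.986, -0.001], [-0.002, -0.0, -1.0]]
wrist_force: [3.4, 3.4, 5.5]
gripper_width: 0.204
gripper_force: 30.0
```

```bash
python3 f.py
```

```text
t 13.45 alpha 4.33 r 68.0 z 0.2441 drive F 3.97 radial -2.63 fz 5.45 w 0.204
```

Emit:
arm_command --pt "0 6.5 -2.5 0 0 0 0" --pt "0 6.8 -1.8 0 0 0 0" --pt "0 6.9 -1.1 0 0 0 0" --pt "0 7 -0.4 0 0 0 0" --pt "0 7 0.3 0 0 0 0"

```text
time_s: 13.95
tcp_pos: [0.5421, -0.1308, 0.244]
ee_rot: [[-0.986, 0.166, 0.002], [0.166, 0.986, -0.0], [-0.002, 0.0, -1.0]]
wrist_force: [3.8, 3.2, 5.3]
gripper_width: 0.204
gripper_force: 30.0
```

```bash
python3 f.py
```

```text
t 13.95 alpha 4.84 r 69.0 z 0.244 drive F 2.6 radial -4.22 fz 5.34 w 0.204
```

Emit:
arm_command --pt "0 6.9 1.3 0 0 0 0" --pt "0 6.8 1.9 0 0 0 0" --pt "0 6.6 2.3 0 0 0 0" --pt "0 6.3 3 0 0 0 0" --pt "0 6 3.6 0 0 0 0"

```text
time_s: 14.45
tcp_pos: [0.5123, -0.1137, 0.2441]
ee_rot: [[-0.986, 0.166, 0.003], [0.166, 0.986, -0.001], [-0.003, -0.001, -1.0]]
wrist_force: [6.3, 0.1, 3.5]
gripper_width: 0.201
gripper_force: 30.0
```

```bash
python3 f.py; python3 - <<'E'
from h import *
s=sense()
P=np.array([(.5258,-.0062),(.5791,.0047),(.6221,-.0273),(.6308,-.0524),(.6273,-.0873),(.6081,-.1158),(.5767,-.1316),(.5421,-.1308),s['tcp_pos'][:2]])
A=np.c_[2*P,np.ones(len(P))];c=np.linalg.lstsq(A,(P**2).sum(1),rcond=None)[0];print(c[:2],np.sqrt(c[2]+c[0]**2+c[1]**2),np.round(np.linalg.norm(P-c[:2],axis=1),4))
E
```

```text
t 14.45 alpha 5.338 r 70.3 z 0.2441 drive F 4.32 radial -4.57 fz 3.55 w 0.201
[ 0.56218911 -0.06387667] 0.0696393485655271 [0.0682 0.0706 0.0702 0.0696 0.0692 0.0693 0.0693 0.0699 0.0705]
```

Emit:
arm_command --pt "0 5.2 4.6 0 0 0 0" --pt "0 5 5 0 0 0 0" --pt "0 4.7 5.2 0 0 0 0" --pt "0 4.1 5.6 0 0 0 0"

```text
time_s: 14.85
tcp_pos: [0.4969, -0.0917, 0.2441]
ee_rot: [[-0.986, 0.166, 0.002], [0.166, 0.986, -0.004], [-0.003, -0.003, -1.0]]
wrist_force: [7.5, -6.3, 3.6]
gripper_width: 0.2
gripper_force: 30.0
```

```bash
sed -i 's/\[.563,-.065\]/[.5622,-.0639]/' f.py; python3 f.py
```

```text
t 14.85 alpha 5.701 r 71.0 z 0.2441 drive F 8.77 radial -4.44 fz 3.62 w 0.2
```

Emit:
arm_command --pt "0 1.4 3.2 0 0 0 0" --pt "0 1.4 3.2 0 0 0 0"

```text
time_s: 15.05
tcp_pos: [0.4946, -0.0855, 0.2441]
ee_rot: [[-0.986, 0.166, 0.0], [0.166, 0.986, -0.005], [-0.001, -0.005, -1.0]]
wrist_force: [4.9, -6.7, 3.7]
gripper_width: 0.203
gripper_force: 30.0
```

```bash
python3 f.py
```

```text
t 15.05 alpha 5.794 r 71.0 z 0.2441 drive F 7.84 radial -2.68 fz 3.74 w 0.203
```

Emit:
arm_command --pt "0 1.4 3.2 0 0 0 0" --pt "0 1.3 3.2 0 0 0 0" --pt "0 1.2 3.3 0 0 0 0"

```text
time_s: 15.35
tcp_pos: [0.4921, -0.076, 0.2441]
ee_rot: [[-0.986, 0.167, -0.0], [0.167, 0.986, -0.006], [-0.0, -0.006, -1.0]]
wrist_force: [5.0, -8.1, 4.2]
gripper_width: 0.204
gripper_force: 30.0
```

```bash
python3 f.py
```

```text
t 15.35 alpha 5.933 r 71.1 z 0.2441 drive F 8.88 radial -3.55 fz 4.15 w 0.204
```

The drive force is now 8.9 N against about 3.6 N free, rising at about 7 N/rad as specified, so it is firm. I'll hold, relieve the preload, and turn the tool to line up with the arm before folding.

Emit:
arm_command --pt "0 0 0 0 0 0 0" --pt "0 0 0 0 0 0 0" --pt "0 0 0 0 0 0 0" --pt "0 -0.4 -1.2 0 0 0 0"

```text
time_s: 15.75
tcp_pos: [0.4922, -0.076, 0.244]
ee_rot: [[-0.986, 0.167, -0.0], [0.167, 0.986, -0.003], [-0.0, -0.003, -1.0]]
wrist_force: [3.2, -0.5, 6.1]
gripper_width: 0.203
gripper_force: 30.0
```

```bash
python3 f.py
```

```text
t 15.75 alpha 5.933 r 71.0 z 0.244 drive F 0.99 radial -3.07 fz 6.1 w 0.203
```

Emit:
arm_command --pt "0 0 0 0 0 0 -0.11" --pt "0 0 0 0 0 0 -0.11" --pt "0 0 0 0 0 0 -0.115" --pt "0 0 0 0 0 0 0"

```text
time_s: 16.15
tcp_pos: [0.4922, -0.0772, 0.2441]
ee_rot: [[-0.986, -0.169, -0.001], [-0.169, 0.986, -0.005], [0.002, -0.005, -1.0]]
wrist_force: [4.9, -7.0, 4.7]
gripper_width: 0.202
gripper_force: 30.0
```

```bash
python3 f.py
```

```text
t 16.15 alpha 5.916 r 71.2 z 0.2441 drive F 7.79 radial -3.46 fz 4.66 w 0.202
```

Emit:
arm_command --pt "0 0 -1 0 0 0 0" --pt "0 -1.1 0 1.1 0 0 0" --pt "0 -3.3 0 3.3 0 0 0"

```text
time_s: 16.45
tcp_pos: [0.4962, -0.077, 0.2431]
ee_rot: [[-0.986, -0.168, -0.0], [-0.168, 0.986, -0.005], [0.001, -0.005, -1.0]]
wrist_force: [-2.3, 1.9, 25.9]
gripper_width: 0.203
gripper_force: 30.0
```

```bash
python3 f.py
```

```text
t 16.45 alpha 5.908 r 67.3 z 0.2431 drive F -2.35 radial 1.92 fz 25.9 w 0.203
```

Emit:
arm_command --pt "0 -3 0.3 -4 0 0 0" --pt "0 -3.7 0 0.7 0 0 0" --pt "0 -5.3 0 1.4 0 0 0" --pt "0 -5.3 0 1.9 0 0 0"

```text
time_s: 16.85
tcp_pos: [0.5103, -0.0742, 0.2401]
ee_rot: [[-0.986, -0.167, -0.008], [-0.167, 0.986, -0.005], [0.009, -0.004, -1.0]]
wrist_force: [-3.6, -2.4, 12.5]
gripper_width: 0.201
gripper_force: 30.0
```

```bash
python3 f.py
```

```text
t 16.85 alpha 5.907 r 52.9 z 0.2401 drive F 1.7 radial 4.0 fz 12.53 w 0.201
```

Emit:
arm_command --pt "0 -5 0 2 0 0 0" --pt "0 -4.9 0 2.7 0 0 0" --pt "0 -4.4 0 3.3 0 0 0" --pt "0 -4.2 0 3.8 0 0 0"

```text
time_s: 17.25
tcp_pos: [0.5308, -0.0705, 0.2286]
ee_rot: [[-0.986, -0.167, -0.003], [-0.167, 0.986, -0.004], [0.004, -0.004, -1.0]]
wrist_force: [1.5, -2.8, 10.4]
gripper_width: 0.201
gripper_force: 30.0
```

```bash
python3 f.py
```

```text
t 17.25 alpha 5.895 r 32.1 z 0.2286 drive F 3.09 radial -0.85 fz 10.36 w 0.201
```

Emit:
arm_command --pt "0 -3.7 0 4.1 0 0 0" --pt "0 -3.4 0 4.5 0 0 0" --pt "0 -2.8 0 4.8 0 0 0" --pt "0 -2.4 0 5.1 0 0 0"

```text
time_s: 17.65
tcp_pos: [0.5453, -0.0678, 0.2103]
ee_rot: [[-0.986, -0.168, 0.002], [-0.168, 0.986, -0.003], [-0.002, -0.004, -1.0]]
wrist_force: [5.1, -2.2, 8.6]
gripper_width: 0.199
gripper_force: 30.0
```

```bash
python3 f.py
```

```text
t 17.65 alpha 5.876 r 17.3 z 0.2103 drive F 3.33 radial -4.45 fz 8.56 w 0.199
```

Emit:
arm_command --pt "0 -1.7 0 5.3 0 0 0" --pt "0 -1.2 0 5.5 0 0 0" --pt "0 -0.6 0 5.6 0 0 0" --pt "0 -0.2 0 5.6 0 0 0"

```text
time_s: 18.05
tcp_pos: [0.5511, -0.0667, 0.1886]
ee_rot: [[-0.986, -0.168, 0.007], [-0.168, 0.986, -0.002], [-0.007, -0.004, -1.0]]
wrist_force: [10.5, -1.3, 5.8]
gripper_width: 0.198
gripper_force: 29.9
```

Emit:
arm_command --pt "0 0 0 1.5 0 0 0" --pt "0 0 0 1.5 0 0 0" --pt "0 0 0 0 0 0 0"

```text
time_s: 18.35
tcp_pos: [0.5512, -0.0666, 0.1853]
ee_rot: [[-0.986, -0.168, 0.007], [-0.168, 0.986, -0.002], [-0.007, -0.003, -1.0]]
wrist_force: [11.0, -2.7, 4.1]
gripper_width: 0.201
gripper_force: 29.9
```

Emit:
arm_command --pt "0 -1 0 1 0 0 0" --pt "0 -1 0 1.5 0 0 0" --pt "0 0 0 0 0 0 0"

```text
time_s: 18.65
tcp_pos: [0.5512, -0.0666, 0.1819]
ee_rot: [[-0.986, -0.168, 0.002], [-0.168, 0.986, -0.003], [-0.002, -0.003, -1.0]]
wrist_force: [7.9, -2.8, 3.6]
gripper_width: 0.194
gripper_force: 30.0
```

Emit:
arm_command --pt "30 0 0 0 0 0 0" --pt "45 0 0 0 0 0 0" --pt "50 0 0 0 0 0 0" --pt "50 0 0 -10 0 0 0" --pt "50 0 0 -20 0 0 0" --pt "50 0 0 -25 0 0 0" --pt "50 0 0 -25 0 0 0" --pt "50 0 0 -25 0 0 0"

```text
time_s: 19.45
tcp_pos: [0.5492, -0.0655, 0.2876]
ee_rot: [[-0.986, -0.167, -0.002], [-0.167, 0.986, -0.0], [0.002, 0.0, -1.0]]
wrist_force: [-0.5, 0.1, -0.4]
gripper_width: 0.572
gripper_force: 0.0
```

```bash
python3 - <<'E'
from h import *
s=sense();print(s['time_s'],s['tcp_pos'],s['wrist_force'])
im=save('scene','s5.png');w=save('wrist','w5.png')
a=cv2.resize(im[170:290,225:345,::-1],(400,400),interpolation=cv2.INTER_CUBIC);b=cv2.resize(w[100:400,170:470,::-1],(400,400))
cv2.imwrite('pics/g.png',np.hstack([a,b]))
u=np.array([-.986,-.168,0])
for th in (0,.15,.3):
  X=np.array([.4932,-.0757,.213])+.084*(-u*np.cos(th)+np.array([0,0,1])*np.sin(th))
  p=proj('scene',X);q=proj('wrist',X);print(th,(p[1]-225)/.3,(p[0]-170)/.3,400+(q[1]-170)*4/3,(q[0]-100)*4/3)
E
```

```text
19.45 [ 0.54918721 -0.06550104  0.28763841] [-0.51805508  0.10248975 -0.43869083]
0 208.9537584025457 189.66945651915267 604.2779657896973 241.46885498454412
0.15 206.55017861052954 168.08056333097977 604.2816144803338 249.01795746634903
0.3 201.92034199942822 144.74551253982224 604.28357653826 253.68755771553575
```

View pics/g.png

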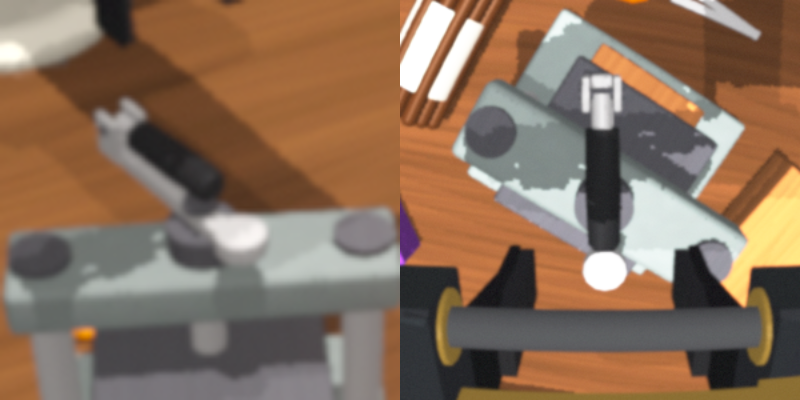

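The handle is down, but a light gap still shows under the grip (grip end at crop (206,183)). I'll press it from above with the fingers shut to be sure it sits on its stop.

Emit:
arm_command --pt "0 0 0 0 0 0 0" --pt "0 0 0 0 0 0 0" --pt "0 0 0 10 0 0 0" --pt "0 0 0 10 0 0 0" --pt "0 0 0 10 0 0 0" --pt "0 0 0 10 0 0 0" --pt "0 0 0 10 0 0 0" --pt "0 0 0 10 0 0 0"

```text
time_s: 20.35
tcp_pos: [0.55, -0.0654, 0.2252]
ee_rot: [[-0.986, -0.167, -0.001], [-0.167, 0.986, -0.0], [0.001, 0.0, -1.0]]
wrist_force: [-1.1, -0.2, 0.0]
gripper_width: 0.016
gripper_force: 0.0
```

Emit:
arm_command --pt "0 0 0 4 0 0 0" --pt "0 0 0 4 0 0 0" --pt "0 0 0 2 0 0 0" --pt "0 0 0 0 0 0 0"

```text
time_s: 20.75
tcp_pos: [0.5502, -0.0654, 0.2163]
ee_rot: [[-0.986, -0.167, 0.0], [-0.167, 0.986, -0.0], [-0.0, -0.0, -1.0]]
wrist_force: [0.1, -0.4, 0.4]
gripper_width: 0.004
gripper_force: 0.0
```

Emit:
arm_command --pt "0 0 0 1.5 0 0 0" --pt "0 0 0 1.5 0 0 0" --pt "0 0 0 0 0 0 0"

```text
time_s: 21.05
tcp_pos: [0.5502, -0.0654, 0.2134]
ee_rot: [[-0.986, -0.167, 0.0], [-0.167, 0.986, 0.0], [-0.0, -0.0, -1.0]]
wrist_force: [-1.0, -0.3, -0.4]
gripper_width: 0.006
gripper_force: 0.1
```

Emit:
arm_command --pt "0 0 0 1 0 0 0" --pt "0 0 0 1 0 0 0" --pt "0 0 0 0 0 0 0"

```text
time_s: 21.35
tcp_pos: [0.5502, -0.0654, 0.2114]
ee_rot: [[-0.986, -0.167, 0.0], [-0.167, 0.986, 0.0], [-0.0, -0.0, -1.0]]
wrist_force: [-0.4, -0.1, -0.3]
gripper_width: 0.003
gripper_force: 0.2
```

Emit:
arm_command --pt "0 0 0 1 0 0 0" --pt "0 0 0 1 0 0 0" --pt "0 0 0 0 0 0 0"

```text
time_s: 21.65
tcp_pos: [0.55, -0.0654, 0.2092]
ee_rot: [[-0.986, -0.167, -0.0], [-0.167, 0.986, 0.0], [0.0, 0.0, -1.0]]
wrist_force: [0.6, 0.6, 0.4]
gripper_width: 0.004
gripper_force: 0.1
```

Emit:
arm_command --pt "0 0 0 1 0 0 0" --pt "0 0 0 1 0 0 0" --pt "0 0 0 0 0 0 0"

```text
time_s: 21.95
tcp_pos: [0.5503, -0.0656, 0.2082]
ee_rot: [[-0.986, -0.167, 0.001], [-0.167, 0.986, -0.001], [-0.001, -0.001, -1.0]]
wrist_force: [-0.9, -0.7, 5.0]
gripper_width: 0.01
gripper_force: 2.1
```

Emit:
arm_command --pt "0 0 0 1 0 0 0" --pt "0 0 0 1 0 0 0" --pt "0 0 0 0 0 0 0"

```text
time_s: 22.25
tcp_pos: [0.5505, -0.066, 0.2077]
ee_rot: [[-0.986, -0.168, 0.002], [-0.168, 0.986, -0.002], [-0.002, -0.002, -1.0]]
wrist_force: [-2.3, 0.0, 10.7]
gripper_width: 0.004
gripper_force: 5.0
```

The handle is against its stop: force rises to 10.7 N with almost no travel. I'll retreat and hand in.

Emit:
arm_command --pt "0 0 0 -5 0 0 0" --pt "0 0 0 -20 0 0 0" --pt "0 0 0 -30 0 0 0" --pt "0 0 0 -30 0 0 0" --pt "0 0 0 -20 0 0 0" --pt "0 0 0 0 0 0 0" --pt "0 0 0 0 0 0 0"

```text
time_s: 22.95
tcp_pos: [0.5497, -0.0651, 0.3094]
ee_rot: [[-0.986, -0.167, -0.001], [-0.167, 0.986, 0.001], [0.001, 0.001, -1.0]]
wrist_force: [-0.9, -0.5, 0.0]
gripper_width: 0.006
gripper_force: 0.0
```

```bash
python3 -c "
from h import *
s=sense();print(s['time_s'],s['tcp_pos'],s['wrist_force']);print(finish_job())"
```

```text
22.95 [ 0.54969037 -0.06511679  0.30944297] [-0.91534743 -0.49669132  0.03913149]
the job is handed in; nothing more can be done
None
```

I handed the job in at about 23 s; no verdict came back. The handle was swung upright, the crank was turned clockwise about 5.9 rad until the drive force was about 5 N above free running, and the handle was then folded flat onto its stop with the arm clear of everything.

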